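# Mirror the stationery row into the other desk rack

## Robot

A 6-joint arm with a two-finger parallel gripper is mounted at the origin on a cart in front of the work surface, level with it; the furniture and walls round the work are solid. World frame = base frame: x ahead of the robot, y to its left, z up, the work surface at z = 0. Lengths are in m, angles in rad, forces in N, time in s.
With the tool pointing down it reaches from about 0.425 to 1.125 m from the base axis. Payload 14.9 kg.
Tool frame: the origin (TCP) lies at the very end of the fingers, on their centre line; the grasp point (between the pads) lies 19 mm behind it (manip.grip_point_offset is the distance from the TCP to the grasp point, in m); z points along the fingers, y is the line along which they close (so a half turn about z gives the same grasp; the last joint's range is limited). The gripper opens to 91 mm and grips with 3 to 60 N. Pads are 32 mm wide; open, the fingers measure 118 mm over their backs; the gripper's body (76 mm by 178 mm) begins 60 mm behind the grasp point.
Start: joints at [1.069, 0.379, 1.734, -0, 1.028, -0.033], TCP at [0.316, 0.624, 0.214] pointing down, gripper open.
Joint ranges: [-2.77, 2.77], [-0.74, 2.19], [0, 2.66], [-1.06, 4.2], [0.31, 2.87], [-3.08, 3.08]. Speed limits (rad/s): [1.89, 1.89, 2.39, 3.14, 3.14, 3.14].

## Interface

Orientations are given as a unit quaternion [w, x, y, z].
In Python, from plant import telemetry, imaging, sign_off, manip gives the robot as it stands.
- The arm moves only by the tool drive_tool, never from a script. Its argument "rows" is a list of rows, each an object with "travel": the shift along the tool's x, y, z in mm, a list of three; "roll": the turn about the tool's z in rad; "jaw": the finger opening in mm, from 0 to 91.2. In form: [{"travel": [x, y, z], "roll": roll, "jaw": jaw}, ...]. A call has exactly 10 rows; each row shifts and turns the commanded pose from where the row before left it, along the tool's axes as they then stand; what a row does not reach is not made up. A row lasts 1/12 s, in which the tool goes at most 41.7 mm and 7.16 degrees, less where a joint would pass 70% of its speed; a pose out of reach is approached as far as the arm can. A call with a gripper value outside its range is refused whole. The fingers move at their own pace and stop on an object; "force" is the grip in N (left out, the last holds). Time passes only in rows, so rows that do not move let the fingers close, or fill a call up. It gives the time, the measured TCP pose, the force, the opening and the grip force at its end, in the units of the state.
- telemetry.sense(): the state, without advancing time (a new reading comes with each control period).
- imaging.get_image(name): name is "scene" or "top" or "wrist"; returns the picture (480x640x3 uint8, red, green, blue); there is no depth.
- imaging.camera_model(name): a dict with "fovy" (degrees; the focal length in pixels is half the picture's height over the tangent of half this angle, whatever the lens; pixels are square), "cx", "cy" (the principal point, pixels), "k1" (the pictures are not rectified: a ray, as slopes to the right and down, at radius r is drawn at 1 + k1 r^2 times it, then the intrinsics apply), "view" (4x4, takes a point from world to camera coordinates); the wrist camera has in their place "hand_eye" (4x4, takes a point from camera to tool coordinates, whose origin is the TCP and whose axes are the flange's). Camera axes: x right, y down, z forward; pixel columns grow to the right and rows downward; lengths in m; the calibration is good to about 2 mm. A picture is of the moment at which its call begins: read the wrist's pose just before it. camera_model takes no time and is no camera call.
- sign_off(): hands the job in; it is judged then, once.
The state is a dict: "clock": time; "q": joint angles; "joint_velocities": joint speeds; "effort": joint torques, N m; "tool_pos": TCP position; "ee_rot": TCP orientation; "ft_force": force on the tool from outside, world axes, zero at the start; "moment": the same for the moment, N m; "opening": opening from 0.0 (shut) to 1.0 (fully open); "finger_force": force on a finger pad.
Only numpy, scipy, OpenCV 4.12 (cv2) and the standard library are available. Lean on these libraries where they do the work, as an engineer would, in place of code of your own. Each camera call takes 0.05 s, during which the arm holds its last target. There are 200 camera calls.

## Task

I am moving my stationery row to the other side of the desk, mirrored: take the four things out of the full rack and stand them in the empty rack in reverse order, so that the one that stood nearest the robot ends up farthest from it, and so on along the row. Keep each upright, never knocked over, and leave it standing right in the middle of its own compartment, let go and at rest.

Things in the scene. Friction and masses are not known exactly. Their poses are not given: they have to be found in the camera images.
- full_rack: full rack: fixed wood base 258 x 82 mm, four grey compartments. Origin: centre of underside; x along the row, away from the robot (yaw about -0.3), y left. Compartment centres x = -93, -31, 31, 93 mm, y = 0; inside 58 mm along, 70 mm across; floor 8 mm, walls 21 mm above the desk. Holds the things, in any order; left or right of the empty rack, to which they go
- empty_rack: empty rack: fixed wood base 258 x 82 mm, four grey compartments. Origin: centre of underside; x along the row, away from the robot (yaw about -0.3), y left. Compartment centres x = -93, -31, 31, 93 mm, y = 0; inside 58 mm along, 70 mm across; floor 8 mm, walls 21 mm above the desk. Monitor's near corner (world x 0.63, y 0.17, z over 0.07) lies between the racks: pass on the robot's side
- glue_stick: white and yellow glue stick standing upright, 26 mm across, 90 mm tall, 0.03 kg. Origin: centre of its underside; z up. Grip its shaft 45 to 60 mm above the underside
- rubber_stamp: rubber stamp standing on its wooden foot (27 x 50 mm, 18 mm high; the long side is its y, lying across the row) with a round wooden knob handle up to 28 mm across, 68 mm tall in all, 0.06 kg. Origin: centre of its underside; z up. Grip the knob, 45 to 55 mm above the underside
- tablet_bottle: round white tablet bottle standing upright, 45 mm across, 75 mm tall with its cap (hold it by the body, lower than 60 mm; 40 to 50 mm above the underside is good), 0.09 kg. Origin: centre of its underside; z up
- staple_carton: small red carton of staples standing on end, 85 mm tall, 42 mm along its x (along the row), 26 mm through its y (across the row), 0.07 kg. Origin: centre of its underside; z up. Grip its broad faces (closing along its y), 40 to 60 mm above the underside
- cup_glue_stick: grey open compartment of the full rack in which the glue stick stands at the start; fixed, and stays there when the thing is taken, so it keeps that thing's old place in the row. 62 x 74 mm, walls 15 mm high, 2 mm thick, floor 2 mm. Origin: centre of its underside, 6 mm over the desk; x along the row, away from the robot
- cup_rubber_stamp: grey open compartment of the full rack in which the rubber stamp stands at the start; fixed, and stays there when the thing is taken, so it keeps that thing's old place in the row. 62 x 74 mm, walls 15 mm high, 2 mm thick, floor 2 mm. Origin: centre of its underside, 6 mm over the desk; x along the row, away from the robot
- cup_tablet_bottle: grey open compartment of the full rack in which the tablet bottle stands at the start; fixed, and stays there when the thing is taken, so it keeps that thing's old place in the row. 62 x 74 mm, walls 15 mm high, 2 mm thick, floor 2 mm. Origin: centre of its underside, 6 mm over the desk; x along the row, away from the robot
- cup_staple_carton: grey open compartment of the full rack in which the staple carton stands at the start; fixed, and stays there when the thing is taken, so it keeps that thing's old place in the row. 62 x 74 mm, walls 15 mm high, 2 mm thick, floor 2 mm. Origin: centre of its underside, 6 mm over the desk; x along the row, away from the robot
There are look-alikes about, which are no part of the job. Leave any orange or turquoise look-alike of the rubber_stamp alone. What is shaped like the glue_stick but brown is not meant.

How it is judged:
By the outcome, as a careful person would: the job done as asked, in the order asked, and still so for the second after the job is handed in, with the robot touching nothing.
It also fails if it takes over 133 s, if anything falls off the work surface, if the arm or the gripper's body presses on something with over 40 N, if the wrist force passes 120 N, or if a joint passes its speed limit or range.

## Working session

There is one attempt and no reset: what is moved stays moved. The work goes in short steps, Python scripts to look and compute and a tool call to move; the robot and the scene stay as the last step left them, time stands still between calls to the robot, and variables do not carry over. Pictures are saved under pics/ and viewed, at most 14 in all, crops included, and the job is handed in when it is done.

Besides the shell and the picture viewer there is one more tool, called after "Request:" as name([rows], argument=value, ...), one row to a line, values as JSON. drive_tool: Moves the arm, as the interface text tells. Its arguments: {"type":"object","properties":{"rows":{"type":"array"},"force":{"type":"number"}},"required":["rows"]}

```bash
mkdir -p pics; cat > h.py <<'E'
import numpy as np, cv2
from plant import telemetry, imaging, sign_off, manip
def shot(n,f):
    im=imaging.get_image(n); cv2.imwrite('pics/'+f,im[...,::-1]); return im
def ray(n,px):
    m=imaging.camera_model(n); f=240/np.tan(np.radians(m['fovy'])/2)
    s=(np.atleast_2d(px).astype(float)-[m['cx'],m['cy']])/f
    u=s.copy()
    for _ in range(20): u=s/(1+m['k1']*(u**2).sum(1,keepdims=True))
    d=np.c_[u,np.ones(len(u))]; V=np.array(m['view']); R=V[:3,:3]
    return -R.T@V[:3,3], d@R
def plane(n,px,z):
    o,d=ray(n,px); return (o+d*((z-o[2])/d[:,2])[:,None])[:,:2]
def proj(n,P):
    m=imaging.camera_model(n); f=240/np.tan(np.radians(m['fovy'])/2)
    V=np.array(m['view']); c=np.atleast_2d(P)@V[:3,:3].T+V[:3,3]; u=c[:,:2]/c[:,2:]
    return u*(1+m['k1']*(u**2).sum(1,keepdims=True))*f+[m['cx'],m['cy']]
E
python3 - <<'E'
from h import *
print(telemetry.sense()); print(manip.grip_point_offset,[x for x in dir(manip) if x[0]!='_'])
for n in('scene','top'): shot(n,n+'0.png'); m=imaging.camera_model(n);print(m)
print(imaging.camera_model('wrist'))
E
```

```text
{'clock': 0.0, 'q': array([ 1.06868459e+00,  3.79398592e-01,  1.73479751e+00,  8.23766857e-06,
        1.02848329e+00, -3.33200363e-02]), 'joint_velocities': array([-9.01188425e-04,  7.10376532e-04, -7.66853727e-05,  1.84659557e-05,
        2.08298045e-06, -5.10917888e-04]), 'effort': array([ 6.27008321e-04, -7.63733840e+01, -4.34367621e+01,  6.50457409e-02,
        4.24385397e-02, -1.10843753e-04]), 'tool_pos': array([0.31608805, 0.62411916, 0.21328694]), 'ee_rot': array([-1.47137945e-04,  2.32257432e-01,  9.72654199e-01, -5.23079310e-04]), 'ft_force': array([-0.47399171,  0.37160599,  0.15806052]), 'moment': array([-0.02800092, -0.0257467 , -0.00558629]), 'finger_force': 0.0, 'opening': 0.9979787838559363}
0.0188 ['Unreachable', 'grip_point_offset']
{'fovy': 48.053948186399815, 'cx': 312.5112722485168, 'cy': 237.23851527446894, 'k1': 0.04533544612591435, 'view': array([[ 0.87141947, -0.49022775, -0.01746024, -0.47256651],
       [-0.3670128 , -0.62795203, -0.68627826,  0.25411691],
       [ 0.32546845,  0.60444437, -0.72712948,  1.03074026],
       [ 0.        ,  0.        ,  0.        ,  1.        ]])}
{'fovy': 50.996395708413246, 'cx': 311.7634840511761, 'cy': 246.77414605886142, 'k1': 0.034114542764641445, 'view': array([[-0.01064207, -0.99976131, -0.01908064,  0.06676958],
       [-0.99652672,  0.01217984, -0.08237807,  0.54286587],
       [ 0.08259081,  0.01813769, -0.99641848,  1.28233026],
       [ 0.        ,  0.        ,  0.        ,  1.        ]])}
{'fovy': 62.717504258768756, 'cx': 316.25783228395125, 'cy': 242.8534738178516, 'k1': -0.06471072316321937, 'hand_eye': array([[-7.35689536e-05, -9.55547443e-01, -2.94837376e-01,
         8.25593469e-02],
       [ 9.99999802e-01,  1.13945479e-04, -6.18813166e-04,
        -1.18374163e-05],
       [ 6.24900725e-04, -2.94837363e-01,  9.55547246e-01,
        -1.70020999e-01],
       [ 0.00000000e+00,  0.00000000e+00,  0.00000000e+00,
         1.00000000e+00]])}
```

View pics/top0.png

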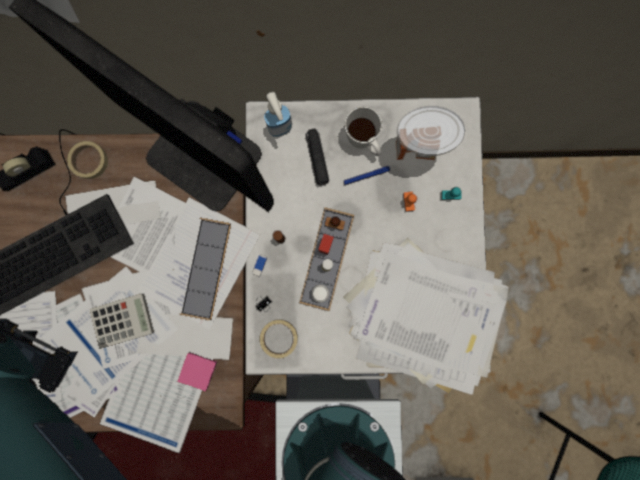

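View pics/scene0.png

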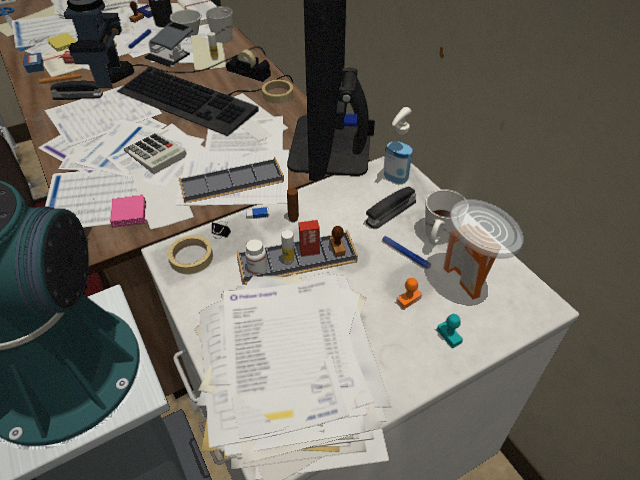

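The full rack is near (327,258) in the top view and the empty one near (206,268). From near to far the full rack holds the white bottle (319,294), glue stick (327,265), red carton (326,244) and stamp (335,222). The look-alikes are the brown stick (278,237), the orange stamp (409,201) and the turquoise stamp (452,194). An enlarged crop should confirm which is which.

```bash
python3 - <<'E'
import cv2,numpy as np
t=cv2.imread('pics/top0.png');s=cv2.imread('pics/scene0.png')
a=cv2.resize(t[195:330,170:370],(800,540),interpolation=cv2.INTER_CUBIC)
cv2.imwrite('pics/ct.png',a)
cv2.imwrite('pics/cs.png',cv2.resize(s[140:300,170:370],(750,600),interpolation=cv2.INTER_CUBIC))
E
```

```text
(no output)
```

View pics/ct.png

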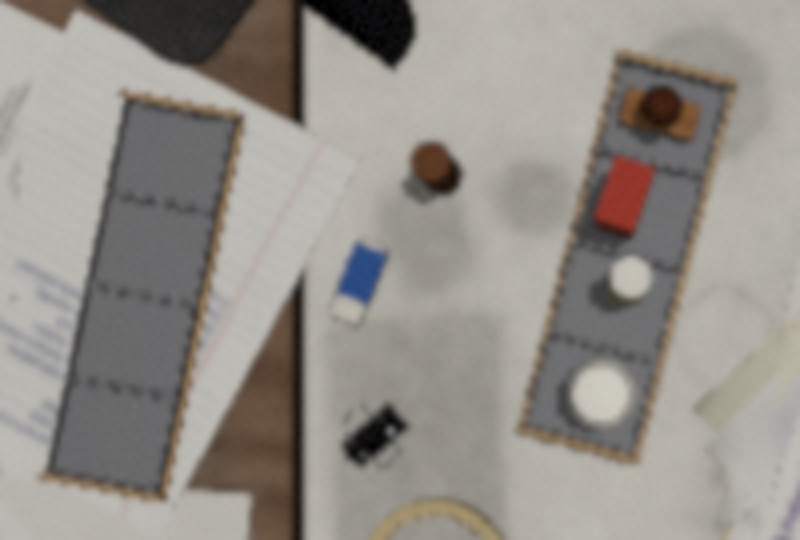

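View pics/cs.png

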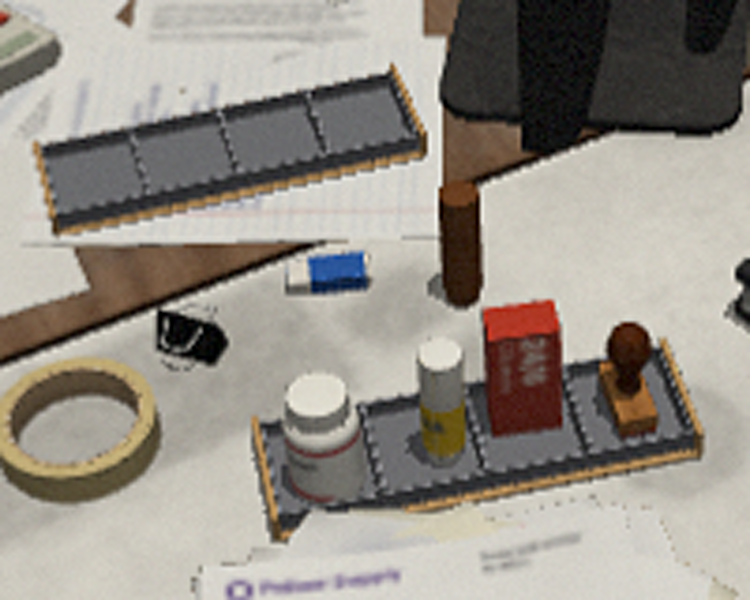

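The crops confirm the order near to far: bottle, glue stick (white and yellow), red carton, wooden stamp. The brown stick at (278,237) isn't in the rack and stays put. Next I'll work out positions.

```bash
cat >> h.py <<'E'
def mask_objs(n,im,roi):
    hsv=cv2.cvtColor(im,cv2.COLOR_RGB2HSV)
    return hsv
def tri(pa,pb,na='top',nb='scene'):
    o1,d1=ray(na,pa);o2,d2=ray(nb,pb);d1=d1[0];d2=d2[0]
    A=np.c_[d1,-d2];s=np.linalg.lstsq(A,o2-o1,rcond=None)[0]
    a=o1+s[0]*d1;b=o2+s[1]*d2;return (a+b)/2,np.linalg.norm(a-b)
E
python3 - <<'E'
from h import *
for name,c in dict(full=[(618,52),(737,85),(637,460),(520,430)],empty=[(124,95),(242,117),(165,496),(45,477)]).items():
    p=np.array(c)/4+[170-.375,195-.375]
    for z in (.006,.021):
        P=plane('top',p,z); c=P.mean(0)
        l=(P[0]+P[1]-P[2]-P[3])/2; w=(P[0]+P[3]-P[1]-P[2])/2
        print(name,z,c.round(4),'L',np.linalg.norm(l).round(4),'W',np.linalg.norm(w).round(4),'yaw',np.arctan2(l[1],l[0]).round(3),np.arctan2(w[1],w[0]).round(3)-1.571)
# objects: top points
for n,px,z in [('bottle',(602,393),.083),('glue',(631,277),.098),('carton',(625,195),.093),('stamp',(661,106),.072),('brown',(434,165),.09)]:
    print(n,plane('top',np.array(px)/4+[169.625,194.625],z).round(4))
S=lambda x,y:(x/3.75+170-.37,y/3.75+140-.37)
T=lambda x,y:(x/4+169.625,y/4+194.625)
for n,a,b in [('bottle',T(602,393),S(319,391)),('glue',T(631,277),S(441,352)),('stamp',T(661,106),S(630,345)),('nearR full',T(637,460),S(277,528))]:
    print(n,tri(a,b))
print(ray('top',(1,1))[0],ray('scene',(1,1))[0])
from scipy.spatial.transform import Rotation as R
print(R.from_quat(telemetry.sense()['ee_rot'][[1,2,3,0]]).as_matrix().round(3))
E
```

```text
full 0.006 [0.5138 0.0221] L 0.2555 W 0.08 yaw -0.27 -0.274
full 0.021 [0.5129 0.0222] L 0.2525 W 0.0791 yaw -0.27 -0.274
empty 0.006 [0.4917 0.3399] L 0.2538 W 0.0796 yaw -0.196 -0.18199999999999994
empty 0.021 [0.4911 0.3364] L 0.2509 W 0.0787 yaw -0.196 -0.18199999999999994
bottle [[0.4248 0.0402]]
glue [[0.4951 0.0216]]
carton [[0.5457 0.0246]]
stamp [[0.6033 0.0011]]
brown [[0.566  0.1421]]
bottle (array([0.42585814, 0.03978664, 0.08556504]), np.float64(0.002109588515226357))
glue (array([0.49520325, 0.02157551, 0.09718806]), np.float64(0.00010267571163725515))
stamp (array([6.05567176e-01, 3.33177879e-04, 6.37491642e-02]), np.float64(0.002570081548881757))
nearR full (array([0.38185555, 0.01797235, 0.01453477]), np.float64(0.0018469348768050712))
[0.43578221 0.03688311 1.32373182] [ 0.16959438 -0.69511713  0.91562542]
[[-0.892  0.452 -0.   ]
 [ 0.452  0.892 -0.001]
 [ 0.    -0.001 -1.   ]]
```

```bash
cat >> h.py <<'E'
from scipy.spatial.transform import Rotation as Rn
def axes(): return Rn.from_quat(telemetry.sense()['ee_rot'][[1,2,3,0]]).as_matrix()
def plan(p,yaw):
    "roll first, then travel (tool axes, mm); p is TCP target"
    M=axes(); y=np.array([-np.sin(yaw),np.cos(yaw),0]); v=M.T@y; roll=np.arctan2(-v[0],v[1])
    M2=M@Rn.from_rotvec([0,0,roll]).as_matrix(); s=telemetry.sense()
    d=M2.T@(np.array(p)-s['tool_pos'])*1000
    print('t',round(s['clock'],2),'pos',s['tool_pos'].round(4),'roll',round(roll,3),'travel',d.round(1))
def wcam():
    m=imaging.camera_model('wrist'); s=telemetry.sense(); T=np.eye(4)
    T[:3,:3]=Rn.from_quat(s['ee_rot'][[1,2,3,0]]).as_matrix();T[:3,3]=s['tool_pos']
    return dict(m,view=np.linalg.inv(T@np.array(m['hand_eye'])))
_cm=imaging.camera_model
W={}
def wshot(f):
    "wrist picture; afterwards 'wrist' works in ray/plane/proj; pose saved for later scripts"
    W['m']=wcam(); np.save('pics/'+f[:-4]+'.npy',W['m'],allow_pickle=True); return shot('wrist',f)
def useW(f): W['m']=np.load('pics/'+f[:-4]+'.npy',allow_pickle=True).item(); return cv2.imread('pics/'+f)[...,::-1]
class _I:
    get_image=staticmethod(imaging.get_image)
    camera_model=staticmethod(lambda n: W['m'] if n=='wrist' and 'm' in W else _cm(n))
E
python3 - <<'E'
s=open('h.py').read()+"imaging=_I\n"
open('h.py','w').write(s)
E
python3 - <<'E'
from h import *
plan((.45,.35,.214),-.19)
E
```

```text
t 0.1 pos [0.3161 0.6242 0.2134] roll -0.279 travel [-183.3 -243.9   -0.5]
```

Request:
drive_tool([
  {"travel": [0,0,0],"roll": -0.093,"jaw": 91},
  {"travel": [0,0,0],"roll": -0.093,"jaw": 91},
  {"travel": [-22,-30,0],"roll": -0.093,"jaw": 91},
  {"travel": [-23,-30,0],"roll": 0,"jaw": 91},
  {"travel": [-23,-31,0],"roll": 0,"jaw": 91},
  {"travel": [-23,-31,0],"roll": 0,"jaw": 91},
  {"travel": [-23,-31,0],"roll": 0,"jaw": 91},
  {"travel": [-23,-31,0],"roll": 0,"jaw": 91},
  {"travel": [-23,-30,0],"roll": 0,"jaw": 91},
  {"travel": [-23,-30,0],"roll": 0,"jaw": 91},
])

```text
clock: 0.93
tool_pos: [0.4471, 0.3472, 0.2138]
ee_rot: [-0.0, 0.095, 0.996, -0.0]
ft_force: [0.5, 0.5, 0.3]
opening: 0.998
finger_force: 0.0
```

```bash
sed -i "s/m=imaging.camera_model('wrist'); s=tel/m=_cm('wrist'); s=tel/" h.py; python3 - <<'E'
from h import *
wshot('w1.png'); plan((.42,.035,.25),-.27)
E
```

```text
t 0.98 pos [0.449  0.343  0.2137] roll 0.079 travel [ -54.2 -304.6  -35.9]
```

View pics/w1.png

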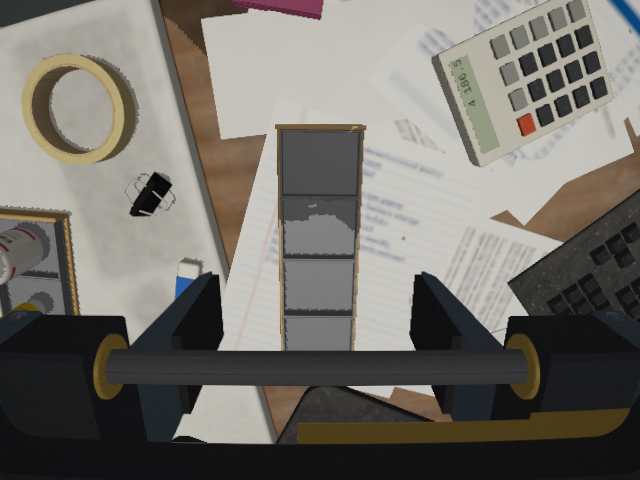

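The wrist view shows the empty rack running away from the robot. Its near end is at (279–364,128) and the dividers sit at rows 196, 257 and 316.

```bash
python3 - <<'E'
from h import *
im=useW('w1.png')
c=cv2.resize(np.ascontiguousarray(im[115:355,260:380,::-1]),None,fx=2.5,fy=2.5,interpolation=cv2.INTER_CUBIC); 
for i in range(0,240,20): cv2.putText(c,str(115+i),(0,int(i*2.5)+4),0,.3,(0,0,255),1)
for i in range(0,120,20): cv2.putText(c,str(260+i),(int(i*2.5),8),0,.3,(0,0,255),1)
cv2.imwrite('pics/w1c.png',c)
pts=[(279,130),(363,130),(282,196),(358,196),(284,257),(355,257),(285,316),(353,316)]
for z in(.021,):
    P=plane('wrist',pts,z)
    print(z,P.round(4).tolist())
    for i in(0,2,4,6):
        m=(P[i]+P[i+1])/2; print(m.round(4),np.linalg.norm(P[i]-P[i+1]).round(4))
E
```

```text
0.021 [[0.3661, 0.3283], [0.3802, 0.4018], [0.4248, 0.3184], [0.4381, 0.3879], [0.4839, 0.3075], [0.497, 0.3755], [0.5467, 0.2948], [0.5599, 0.3633]]
[0.3731 0.3651] 0.0748
[0.4315 0.3531] 0.0708
[0.4904 0.3415] 0.0693
[0.5533 0.329 ] 0.0697
```

View pics/w1c.png

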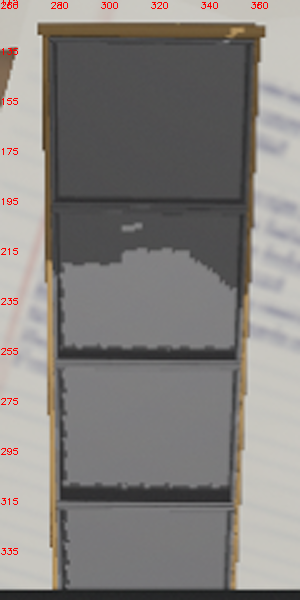

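The crop gives the divider lines at rows 195.5, 259 and 316, with the walls at columns of about 279–361 narrowing to 283–354.

```bash
python3 - <<'E'
from h import *
useW('w1.png')
P=plane('wrist',[(278.7,195.5),(358.4,195.5),(282.4,259),(356,259),(283.2,316),(354,316)],.021)
m=(P[::2]+P[1::2])/2; print(m.round(4),m.mean(0).round(4)); d=m[2]-m[0]; print(np.linalg.norm(d),np.arctan2(d[1],d[0]))
plan((.45,.035,.25),-.27)
E
```

```text
[[0.4308 0.3519]
 [0.4924 0.3408]
 [0.5532 0.3286]] [0.4921 0.3404]
0.12465210009413162 -0.1875575106645425
t 0.98 pos [0.449  0.343  0.2137] roll 0.079 travel [ -83.1 -296.6  -35.9]
```

Request:
drive_tool([
  {"travel": [-9,-32,-4],"roll": 0.04,"jaw": 91},
  {"travel": [-9,-33,-4],"roll": 0.039,"jaw": 91},
  {"travel": [-9,-33,-4],"roll": 0,"jaw": 91},
  {"travel": [-9,-33,-4],"roll": 0,"jaw": 91},
  {"travel": [-9,-33,-4],"roll": 0,"jaw": 91},
  {"travel": [-9,-33,-4],"roll": 0,"jaw": 91},
  {"travel": [-9,-33,-4],"roll": 0,"jaw": 91},
  {"travel": [-10,-33,-4],"roll": 0,"jaw": 91},
  {"travel": [-10,-33,-4],"roll": 0,"jaw": 91},
  {"travel": [0,0,0],"roll": 0,"jaw": 91},
])

```text
clock: 1.82
tool_pos: [0.4522, 0.0378, 0.2506]
ee_rot: [0.001, 0.136, 0.991, -0.0]
ft_force: [1.1, 1.2, -0.0]
opening: 0.998
finger_force: 0.0
```

```bash
python3 - <<'E'
from h import *
wshot('w2.png')
E
```

```text
(no output)
```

View pics/w2.png

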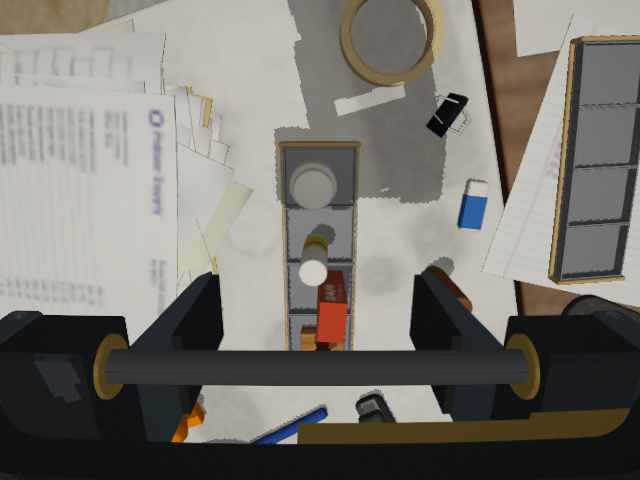

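The wrist view shows the bottle cap at about (313,179), the glue cap at (313,272), the carton top at about (332,323), and the stamp partly hidden behind it. The rack's near end is at (282–358,146).

```bash
python3 - <<'E'
from h import *
useW('w2.png')
for n,p,z in [('bottle cap',(313,179),.083),('glue',(313,272),.098),('carton',(332.5,322),.093)]: print(n,plane('wrist',[p],z).round(4))
print('carton corners',plane('wrist',[(318,342),(346.5,342),(319,305),(346,303)],.093).round(4).tolist())
P=plane('wrist',[(284,147),(356.5,147),(286.5,207),(355.5,207),(288,262.5),(354,262.5)],.021)
m=(P[::2]+P[1::2])/2; print(m.round(4))
# bottle red ring/body outline in top/scene
im=cv2.imread('pics/top0.png');hsv=cv2.cvtColor(im,cv2.COLOR_BGR2HSV)
r=((hsv[...,0]<8)|(hsv[...,0]>172))&(hsv[...,1]>150)&(hsv[...,2]>100); r=r.astype(np.uint8); r[:,:300]=0;r[:,350:]=0;r[:232]=0;r[262:]=0
q=cv2.minAreaRect(cv2.findNonZero(r)); print(q); print(plane('top',[q[0]],.093)); b=cv2.boxPoints(q);print(plane('top',b,.09).round(4).tolist())
plan((.4258,.0398,.15),-.27)
E
```

```text
bottle cap [[0.4172 0.0441]]
glue [[0.4936 0.0227]]
carton [[0.5484 0.0261]]
carton corners [[0.5653, 0.0074], [0.5726, 0.0334], [0.5282, 0.0186], [0.5329, 0.043]]
[[0.3967 0.0567]
 [0.4554 0.0413]
 [0.5143 0.0252]]
((325.45001220703125, 243.15000915527344), (9.803058624267578, 15.811386108398438), 18.43494987487793)
[[0.54630993 0.0255915 ]]
[[0.5321, 0.0433], [0.569, 0.0306], [0.5611, 0.0078], [0.5242, 0.0206]]
t 1.87 pos [0.4522 0.0396 0.2502] roll -0.003 travel [ 25.6  -6.9 100.2]
```

Request:
drive_tool([
  {"travel": [13,-3,20],"roll": 0,"jaw": 70},
  {"travel": [12,-3,20],"roll": 0,"jaw": 70},
  {"travel": [0,0,25],"roll": 0,"jaw": 70},
  {"travel": [0,0,25],"roll": 0,"jaw": 70},
  {"travel": [0,0,25],"roll": 0,"jaw": 70},
  {"travel": [0,0,20],"roll": 0,"jaw": 70},
  {"travel": [0,0,15],"roll": 0,"jaw": 70},
  {"travel": [0,0,0],"roll": 0,"jaw": 70},
  {"travel": [0,0,0],"roll": 0,"jaw": 70},
  {"travel": [0,0,0],"roll": 0,"jaw": 70},
])

```text
clock: 2.7
tool_pos: [0.4269, 0.0431, 0.1006]
ee_rot: [0.0, 0.134, 0.991, 0.0]
ft_force: [-0.3, 0.6, 0.5]
opening: 0.77
finger_force: 0.0
```

```bash
python3 - <<'E'
from h import *
im=wshot('w3.png'); top=shot('top','t3.png'); sc=shot('scene','s3.png')
a=im[60:460,120:520,::-1]
b=cv2.resize(sc[180:320,200:360,::-1],None,fx=2.5,fy=2.5,interpolation=cv2.INTER_CUBIC)
c=np.zeros((400,800,3),np.uint8); c[:400,:400]=a; c[:350,400:]=b
cv2.imwrite('pics/c3.png',c); plan((.4255,.0398,.034),-.27)
E
```

```text
t 2.85 pos [0.4271 0.0428 0.1009] roll 0.001 travel [ 0.9 -3.3 66.9]
```

View pics/c3.png

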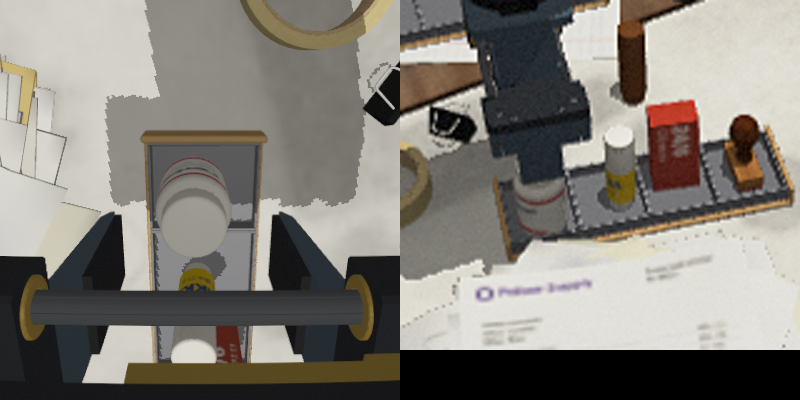

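The bottle's cap is centred at about (315,284) in the full wrist picture, between the open fingers. Nothing has been touched.

```bash
python3 - <<'E'
from h import *
im=useW('w3.png'); print(plane('wrist',[(315,284)],.083))
c=plane('wrist',[(315,284)],.083)[0]
plan((c[0],c[1],.034),-.27)
E
```

```text
[[0.42416502 0.04267896]]
t 2.85 pos [0.4271 0.0428 0.1009] roll 0.001 travel [ 2.9 -0.9 66.9]
```

Request:
drive_tool([
  {"travel": [2,-1,10],"roll": 0,"jaw": 70},
  {"travel": [0,0,12],"roll": 0,"jaw": 70},
  {"travel": [0,0,15],"roll": 0,"jaw": 70},
  {"travel": [0,0,15],"roll": 0,"jaw": 70},
  {"travel": [0,0,10],"roll": 0,"jaw": 70},
  {"travel": [0,0,5],"roll": 0,"jaw": 70},
  {"travel": [0,0,0],"roll": 0,"jaw": 70},
  {"travel": [0,0,0],"roll": 0,"jaw": 50},
  {"travel": [0,0,0],"roll": 0,"jaw": 40},
  {"travel": [0,0,0],"roll": 0,"jaw": 35},
], force=15)

```text
clock: 3.68
tool_pos: [0.4247, 0.0422, 0.0335]
ee_rot: [0.001, 0.134, 0.991, 0.0]
ft_force: [0.4, -0.4, -0.1]
opening: 0.58
finger_force: 0.0
```

Request:
drive_tool([
  {"travel": [0,0,0],"roll": 0,"jaw": 35},
  {"travel": [0,0,0],"roll": 0,"jaw": 35},
  {"travel": [0,0,0],"roll": 0,"jaw": 35},
  {"travel": [0,0,0],"roll": 0,"jaw": 35},
  {"travel": [0,0,-5],"roll": 0,"jaw": 35},
  {"travel": [0,0,-20],"roll": 0,"jaw": 35},
  {"travel": [0,0,-25],"roll": 0,"jaw": 35},
  {"travel": [0,0,-25],"roll": 0,"jaw": 35},
  {"travel": [0,0,-25],"roll": 0,"jaw": 35},
  {"travel": [0,0,-20],"roll": 0,"jaw": 35},
])

```text
clock: 4.52
tool_pos: [0.4243, 0.0422, 0.155]
ee_rot: [0.001, 0.134, 0.991, 0.0]
ft_force: [1.0, 0.1, -0.2]
opening: 0.471
finger_force: 15.0
```

```bash
cat >> h.py <<'E'
def emp(x,yaw=-.19): return np.array([.492,.3403])+x*np.array([np.cos(yaw),np.sin(yaw)])
E
python3 - <<'E'
from h import *
for x in(-.093,-.031,.031,.093): print(x,emp(x).round(4))
print(telemetry.sense()['opening'],telemetry.sense()['finger_force'])
plan((*emp(.093),.15),-.19)
plan((.43,.30,.15),-.19)
E
```

```text
-0.093 [0.4007 0.3579]
-0.031 [0.4616 0.3462]
0.031 [0.5224 0.3344]
0.093 [0.5833 0.3227]
0.4713374811937347 14.950686050578952
t 4.52 pos [0.4243 0.0422 0.155 ] roll -0.079 travel [-103.1  305.5    5.1]
t 4.52 pos [0.4243 0.0422 0.155 ] roll -0.079 travel [ 43.1 254.3   5. ]
```

Request:
drive_tool([
  {"travel": [0,15,0],"roll": -0.04,"jaw": 35},
  {"travel": [0,28,0],"roll": -0.039,"jaw": 35},
  {"travel": [0,32,0],"roll": 0,"jaw": 35},
  {"travel": [0,33,0],"roll": 0,"jaw": 35},
  {"travel": [0,33,0],"roll": 0,"jaw": 35},
  {"travel": [0,33,0],"roll": 0,"jaw": 35},
  {"travel": [0,33,0],"roll": 0,"jaw": 35},
  {"travel": [-10,33,0],"roll": 0,"jaw": 35},
  {"travel": [-20,33,0],"roll": 0,"jaw": 35},
  {"travel": [-25,25,0],"roll": 0,"jaw": 35},
])

```text
clock: 5.35
tool_pos: [0.5365, 0.3264, 0.1531]
ee_rot: [-0.0, 0.094, 0.996, 0.0]
ft_force: [0.2, -1.1, -1.5]
opening: 0.471
finger_force: 15.0
```

Request:
drive_tool([
  {"travel": [-25,7,0],"roll": 0,"jaw": 35},
  {"travel": [-15,0,0],"roll": 0,"jaw": 35},
  {"travel": [-8,0,0],"roll": 0,"jaw": 35},
  {"travel": [0,0,10],"roll": 0,"jaw": 35},
  {"travel": [0,0,20],"roll": 0,"jaw": 35},
  {"travel": [0,0,15],"roll": 0,"jaw": 35},
  {"travel": [0,0,10],"roll": 0,"jaw": 35},
  {"travel": [0,0,0],"roll": 0,"jaw": 35},
  {"travel": [0,0,0],"roll": 0,"jaw": 35},
  {"travel": [0,0,0],"roll": 0,"jaw": 35},
])

```text
clock: 6.18
tool_pos: [0.5853, 0.3219, 0.0985]
ee_rot: [0.0, 0.095, 0.996, 0.0]
ft_force: [0.8, -0.9, -0.4]
opening: 0.469
finger_force: 15.0
```

```bash
python3 - <<'E'
from h import *
plan((*emp(.093),.0345),-.19)
im=wshot('w4.png'); sc=shot('scene','s4.png')
c=np.zeros((400,800,3),np.uint8); c[:,:400]=im[60:460,120:520,::-1]
c[:,400:]=cv2.resize(sc[110:230,170:290,::-1],(400,400),interpolation=cv2.INTER_CUBIC)
cv2.imwrite('pics/c4.png',c)
E
```

```text
t 6.18 pos [0.5853 0.3219 0.0985] roll 0.0 travel [ 2.1  0.5 64. ]
```

View pics/c4.png

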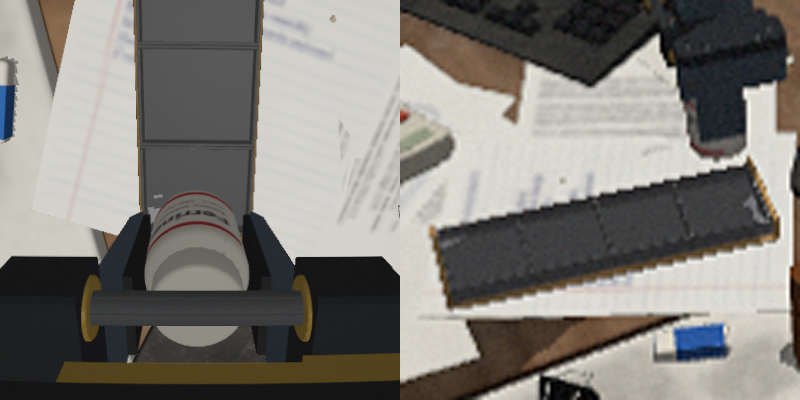

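The bottle is held level above the empty rack's far end. Divider lines show at wrist rows 105 and 206, which I'll use to check alignment before lowering.

```bash
python3 - <<'E'
from h import *
useW('w4.png')
P=plane('wrist',[(257,105),(380,105),(260,206),(374.5,206)],.021); m=(P[::2]+P[1::2])/2
print(m.round(4), emp(-.062),emp(0))
E
```

```text
[[0.4944 0.3402]
 [0.5549 0.3278]] [0.43111574 0.35200925] [0.492  0.3403]
```

Request:
drive_tool([
  {"travel": [2,0,10],"roll": 0,"jaw": 35},
  {"travel": [0,0,15],"roll": 0,"jaw": 35},
  {"travel": [0,0,15],"roll": 0,"jaw": 35},
  {"travel": [0,0,10],"roll": 0,"jaw": 35},
  {"travel": [0,0,6],"roll": 0,"jaw": 35},
  {"travel": [0,0,4],"roll": 0,"jaw": 35},
  {"travel": [0,0,1],"roll": 0,"jaw": 35},
  {"travel": [0,0,0],"roll": 0,"jaw": 35},
  {"travel": [0,0,0],"roll": 0,"jaw": 35},
  {"travel": [0,0,0],"roll": 0,"jaw": 35},
])

```text
clock: 7.12
tool_pos: [0.5836, 0.3223, 0.0375]
ee_rot: [0.0, 0.095, 0.996, 0.0]
ft_force: [0.4, -0.1, -1.0]
opening: 0.475
finger_force: 15.0
```

Request:
drive_tool([
  {"travel": [-1,0,2],"roll": 0,"jaw": 35},
  {"travel": [0,0,1],"roll": 0,"jaw": 35},
  {"travel": [0,0,1],"roll": 0,"jaw": 35},
  {"travel": [0,0,0],"roll": 0,"jaw": 35},
  {"travel": [0,0,0],"roll": 0,"jaw": 35},
  {"travel": [0,0,0],"roll": 0,"jaw": 46},
  {"travel": [0,0,0],"roll": 0,"jaw": 52},
  {"travel": [0,0,0],"roll": 0,"jaw": 60},
  {"travel": [0,0,0],"roll": 0,"jaw": 66},
  {"travel": [0,0,0],"roll": 0,"jaw": 66},
])

```text
clock: 7.95
tool_pos: [0.5842, 0.3219, 0.0329]
ee_rot: [-0.0, 0.095, 0.995, -0.0]
ft_force: [0.8, -0.5, -0.6]
opening: 0.723
finger_force: 0.0
```

Request:
drive_tool([
  {"travel": [0,0,0],"roll": 0,"jaw": 66},
  {"travel": [0,0,-6],"roll": 0,"jaw": 66},
  {"travel": [0,0,-15],"roll": 0,"jaw": 66},
  {"travel": [0,0,-25],"roll": 0,"jaw": 66},
  {"travel": [0,0,-30],"roll": 0,"jaw": 66},
  {"travel": [0,0,-30],"roll": 0,"jaw": 66},
  {"travel": [15,0,-25],"roll": 0,"jaw": 66},
  {"travel": [25,0,-10],"roll": 0,"jaw": 66},
  {"travel": [30,0,0],"roll": 0,"jaw": 66},
  {"travel": [30,0,0],"roll": 0,"jaw": 66},
])

```text
clock: 8.78
tool_pos: [0.4856, 0.3411, 0.1764]
ee_rot: [0.001, 0.095, 0.995, 0.001]
ft_force: [-0.6, 0.7, -0.3]
opening: 0.722
finger_force: 0.0
```

```bash
sed -i 's/\[.492,.3403\]/[.493,.3403]/' h.py; python3 - <<'E'
from h import *
im=wshot('w5.png'); sc=shot('scene','s5.png'); tp=shot('top','t5.png')
c=np.zeros((600,800,3),np.uint8); c[:400,:400]=im[60:460,120:520,::-1]
c[:400,400:]=cv2.resize(sc[110:230,170:290,::-1],(400,400),interpolation=cv2.INTER_CUBIC)
c[400:,:]=cv2.resize(tp[210:270,170:410,::-1],(800,200),interpolation=cv2.INTER_CUBIC)
cv2.imwrite('pics/c5.png',c)
plan((.51,.12,.19),-.27); plan((.4945,.022,.19),-.27)
E
```

```text
t 8.93 pos [0.4847 0.3412 0.1755] roll 0.082 travel [ -83.4 -206.4  -14.6]
t 8.93 pos [0.4847 0.3412 0.1755] roll 0.082 travel [ -94.6 -305.   -14.7]
```

View pics/c5.png

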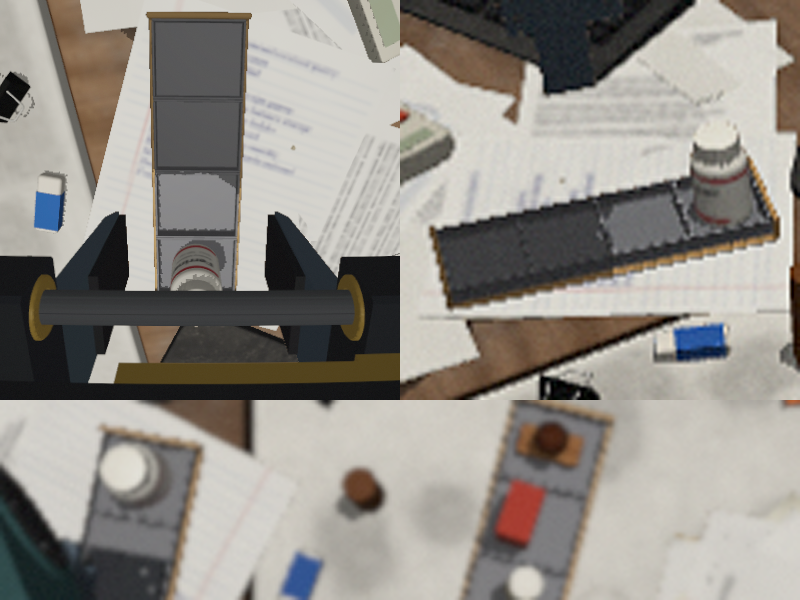

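The bottle stands upright in the far compartment of the empty rack, centred between the walls (wrist crop base about column 197). The others are undisturbed. Next is the glue stick.

```bash
python3 - <<'E'
from h import *
print(plane('top',[(209,231.6)],.083), emp(.093))
E
```

```text
[[0.5796092  0.31464607]] [0.58432639 0.32273612]
```

Request:
drive_tool([
  {"travel": [-6,-28,0],"roll": 0.041,"jaw": 56},
  {"travel": [-10,-34,0],"roll": 0.041,"jaw": 56},
  {"travel": [-10,-34,0],"roll": 0,"jaw": 56},
  {"travel": [-10,-35,0],"roll": 0,"jaw": 56},
  {"travel": [-10,-35,0],"roll": 0,"jaw": 56},
  {"travel": [-10,-35,0],"roll": 0,"jaw": 56},
  {"travel": [-10,-35,0],"roll": 0,"jaw": 56},
  {"travel": [-10,-35,0],"roll": 0,"jaw": 56},
  {"travel": [-10,-25,0],"roll": 0,"jaw": 56},
  {"travel": [-5,-10,0],"roll": 0,"jaw": 56},
])

```text
clock: 9.77
tool_pos: [0.4961, 0.0185, 0.175]
ee_rot: [0.001, 0.137, 0.991, -0.0]
ft_force: [-0.3, -0.0, 0.0]
opening: 0.615
finger_force: 0.0
```

Request:
drive_tool([
  {"travel": [0,0,15],"roll": 0,"jaw": 56},
  {"travel": [0,0,25],"roll": 0,"jaw": 56},
  {"travel": [0,0,15],"roll": 0,"jaw": 56},
  {"travel": [0,0,0],"roll": 0,"jaw": 56},
  {"travel": [0,0,0],"roll": 0,"jaw": 56},
  {"travel": [0,0,0],"roll": 0,"jaw": 56},
  {"travel": [0,0,0],"roll": 0,"jaw": 56},
  {"travel": [0,0,0],"roll": 0,"jaw": 56},
  {"travel": [0,0,0],"roll": 0,"jaw": 56},
  {"travel": [0,0,0],"roll": 0,"jaw": 56},
])

```text
clock: 10.6
tool_pos: [0.4956, 0.0217, 0.1194]
ee_rot: [0.0, 0.135, 0.991, 0.0]
ft_force: [-0.8, -0.7, -0.1]
opening: 0.616
finger_force: 0.0
```

```bash
python3 - <<'E'
from h import *
wshot('w6.png'); plan((.4945,.022,.041),-.27)
cv2.imwrite('pics/c6.png',useW('w6.png')[60:460,120:520,::-1])
E
```

```text
t 10.65 pos [0.4954 0.0217 0.1193] roll -0.002 travel [ 1.   0.1 78.3]
```

View pics/c6.png

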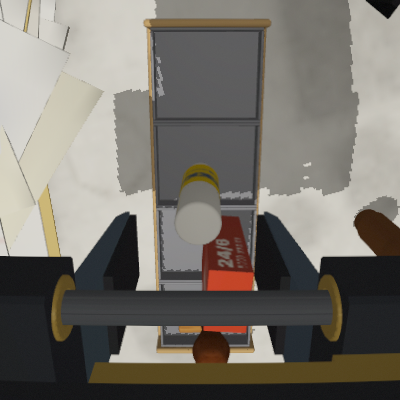

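The glue cap is at about (318,282) in the full wrist picture, between the fingers. The carton is clear of the pads.

```bash
python3 - <<'E'
from h import *
im=useW('w6.png'); p=plane('wrist',[(318,282)],.098)[0]; print(p); plan((*p,.041),-.27)
im=cv2.imread('pics/t5.png'); g=cv2.cvtColor(im,cv2.COLOR_BGR2GRAY)[220:245,195:225]
hsv=cv2.cvtColor(im,cv2.COLOR_BGR2HSV)[220:245,195:225]
m=((g>165)&(hsv[...,1]<60)).astype(np.uint8)
n,l,s,c=cv2.connectedComponentsWithStats(m); print(s[1:],c[1:]+[195,220])
E
```

```text
[0.49376209 0.02267178]
t 10.65 pos [0.4954 0.0217 0.1193] roll -0.002 travel [ 1.9  0.5 78.3]
[[  0   0   6  25  78]
 [ 19   0   2   1   2]
 [ 22   0   8   2  12]
 [  5   3  14  14 149]] [[196.43589744 228.52564103]
 [214.5        220.        ]
 [221.         220.33333333]
 [206.52348993 229.79194631]]
```

Request:
drive_tool([
  {"travel": [1,0,12],"roll": 0,"jaw": 56},
  {"travel": [0,0,18],"roll": 0,"jaw": 56},
  {"travel": [0,0,18],"roll": 0,"jaw": 56},
  {"travel": [0,0,15],"roll": 0,"jaw": 56},
  {"travel": [0,0,10],"roll": 0,"jaw": 56},
  {"travel": [0,0,5],"roll": 0,"jaw": 56},
  {"travel": [0,0,0],"roll": 0,"jaw": 45},
  {"travel": [0,0,0],"roll": 0,"jaw": 36},
  {"travel": [0,0,0],"roll": 0,"jaw": 28},
  {"travel": [0,0,0],"roll": 0,"jaw": 20},
], force=10)

```text
clock: 11.48
tool_pos: [0.4949, 0.0219, 0.0417]
ee_rot: [0.001, 0.135, 0.991, 0.0]
ft_force: [-0.2, -1.2, -0.3]
opening: 0.353
finger_force: 0.0
```

Request:
drive_tool([
  {"travel": [0,0,0],"roll": 0,"jaw": 16},
  {"travel": [0,0,0],"roll": 0,"jaw": 16},
  {"travel": [0,0,0],"roll": 0,"jaw": 16},
  {"travel": [0,0,0],"roll": 0,"jaw": 16},
  {"travel": [0,0,-5],"roll": 0,"jaw": 16},
  {"travel": [0,0,-20],"roll": 0,"jaw": 16},
  {"travel": [0,0,-25],"roll": 0,"jaw": 16},
  {"travel": [0,0,-30],"roll": 0,"jaw": 16},
  {"travel": [0,0,-30],"roll": 0,"jaw": 16},
  {"travel": [0,0,-15],"roll": 0,"jaw": 16},
])

```text
clock: 12.32
tool_pos: [0.4953, 0.0219, 0.1693]
ee_rot: [0.001, 0.135, 0.991, 0.0]
ft_force: [1.2, 0.9, -0.0]
opening: 0.278
finger_force: 10.0
```

```bash
python3 - <<'E'
from h import *
print(plane('top',[(206.5,229.8)],.083))
plan((*emp(.031),.165),-.19)
E
```

```text
[[0.58419083 0.32089832]]
t 12.32 pos [0.4953 0.0219 0.1693] roll -0.082 travel [ 31.4 312.2   4.4]
```

Request:
drive_tool([
  {"travel": [10,25,0],"roll": -0.041,"jaw": 16},
  {"travel": [15,32,0],"roll": -0.041,"jaw": 16},
  {"travel": [6,35,0],"roll": 0,"jaw": 16},
  {"travel": [0,37,0],"roll": 0,"jaw": 16},
  {"travel": [0,37,0],"roll": 0,"jaw": 16},
  {"travel": [0,37,0],"roll": 0,"jaw": 16},
  {"travel": [0,37,0],"roll": 0,"jaw": 16},
  {"travel": [0,35,0],"roll": 0,"jaw": 16},
  {"travel": [0,25,0],"roll": 0,"jaw": 16},
  {"travel": [0,10,0],"roll": 0,"jaw": 16},
])

```text
clock: 13.15
tool_pos: [0.5261, 0.3357, 0.1662]
ee_rot: [0.0, 0.094, 0.996, 0.0]
ft_force: [-0.0, 0.0, -0.4]
opening: 0.272
finger_force: 10.0
```

Request:
drive_tool([
  {"travel": [0,0,0],"roll": 0,"jaw": 16},
  {"travel": [0,0,15],"roll": 0,"jaw": 16},
  {"travel": [0,0,20],"roll": 0,"jaw": 16},
  {"travel": [0,0,20],"roll": 0,"jaw": 16},
  {"travel": [0,0,20],"roll": 0,"jaw": 16},
  {"travel": [0,0,10],"roll": 0,"jaw": 16},
  {"travel": [0,0,0],"roll": 0,"jaw": 16},
  {"travel": [0,0,0],"roll": 0,"jaw": 16},
  {"travel": [0,0,0],"roll": 0,"jaw": 16},
  {"travel": [0,0,0],"roll": 0,"jaw": 16},
])

```text
clock: 13.98
tool_pos: [0.5266, 0.333, 0.0822]
ee_rot: [0.001, 0.095, 0.995, 0.0]
ft_force: [0.4, 0.5, -1.0]
opening: 0.274
finger_force: 10.0
```

```bash
python3 - <<'E'
from h import *
plan((*emp(.031),.0415),-.19)
E
```

```text
t 13.98 pos [0.5266 0.333  0.0822] roll 0.0 travel [ 3.4  0.8 40.7]
```

Request:
drive_tool([
  {"travel": [3,1,8],"roll": 0,"jaw": 16},
  {"travel": [0,0,12],"roll": 0,"jaw": 16},
  {"travel": [0,0,10],"roll": 0,"jaw": 16},
  {"travel": [0,0,6],"roll": 0,"jaw": 16},
  {"travel": [0,0,3],"roll": 0,"jaw": 16},
  {"travel": [0,0,2],"roll": 0,"jaw": 16},
  {"travel": [0,0,0],"roll": 0,"jaw": 16},
  {"travel": [0,0,0],"roll": 0,"jaw": 16},
  {"travel": [0,0,0],"roll": 0,"jaw": 16},
  {"travel": [0,0,0],"roll": 0,"jaw": 16},
])

```text
clock: 14.82
tool_pos: [0.5232, 0.3344, 0.0397]
ee_rot: [-0.0, 0.095, 0.995, -0.0]
ft_force: [0.3, 0.0, 0.3]
opening: 0.273
finger_force: 10.0
```

Request:
drive_tool([
  {"travel": [0,0,0],"roll": 0,"jaw": 26},
  {"travel": [0,0,0],"roll": 0,"jaw": 32},
  {"travel": [0,0,0],"roll": 0,"jaw": 40},
  {"travel": [0,0,0],"roll": 0,"jaw": 50},
  {"travel": [0,0,0],"roll": 0,"jaw": 56},
  {"travel": [0,0,0],"roll": 0,"jaw": 56},
  {"travel": [0,0,-6],"roll": 0,"jaw": 56},
  {"travel": [0,0,-20],"roll": 0,"jaw": 56},
  {"travel": [0,0,-30],"roll": 0,"jaw": 56},
  {"travel": [0,0,-30],"roll": 0,"jaw": 56},
])

```text
clock: 15.65
tool_pos: [0.5227, 0.334, 0.1267]
ee_rot: [-0.001, 0.095, 0.995, -0.0]
ft_force: [0.3, -0.1, 0.1]
opening: 0.614
finger_force: 0.0
```

Request:
drive_tool([
  {"travel": [0,0,-30],"roll": 0,"jaw": 56},
  {"travel": [20,0,-20],"roll": 0,"jaw": 56},
  {"travel": [30,0,0],"roll": 0,"jaw": 56},
  {"travel": [20,0,0],"roll": 0,"jaw": 56},
  {"travel": [0,0,0],"roll": 0,"jaw": 56},
  {"travel": [0,0,0],"roll": 0,"jaw": 56},
  {"travel": [0,0,0],"roll": 0,"jaw": 56},
  {"travel": [0,0,0],"roll": 0,"jaw": 56},
  {"travel": [0,0,0],"roll": 0,"jaw": 56},
  {"travel": [0,0,0],"roll": 0,"jaw": 56},
])

```text
clock: 16.48
tool_pos: [0.4549, 0.3474, 0.1758]
ee_rot: [-0.0, 0.095, 0.995, -0.0]
ft_force: [-0.3, -0.4, -0.1]
opening: 0.611
finger_force: 0.0
```

```bash
python3 - <<'E'
from h import *
im=wshot('w7.png'); sc=shot('scene','s7.png')
c=np.zeros((400,800,3),np.uint8); c[:,:400]=im[60:460,120:520,::-1]
c[:,400:]=cv2.resize(sc[110:230,170:290,::-1],(400,400),interpolation=cv2.INTER_CUBIC)
cv2.imwrite('pics/c7.png',c)
plan((.547,.0255,.175),-.27)
E
```

```text
t 16.58 pos [0.4547 0.3474 0.1758] roll 0.08 travel [-174.8 -285.6    0.8]
```

View pics/c7.png

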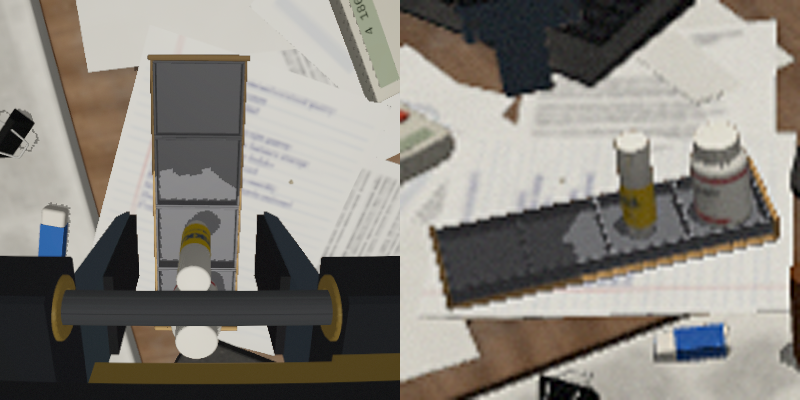

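Both the bottle and the glue stick stand upright: glue top about (313,338), bottle cap about (316,400) in the full wrist picture.

```bash
python3 - <<'E'
from h import *
useW('w7.png'); print('glue',plane('wrist',[(313,338)],.098),emp(.031),'bottle',plane('wrist',[(316,400)],.083),emp(.093))
P=plane('wrist',[(273.5,194.5),(364.5,194.5),(276,265.5),(358.5,265.5)],.021);print((P[::2]+P[1::2])/2,emp(-.062),emp(0))
E
```

```text
glue [[0.51814271 0.33229881]] [0.52344213 0.33444537] bottle [[0.58338029 0.32187616]] [0.58432639 0.32273612]
[[0.43108269 0.35375092]
 [0.4926724  0.34043814]] [0.43211574 0.35200925] [0.493  0.3403]
```

Request:
drive_tool([
  {"travel": [-5,-25,0],"roll": 0.04,"jaw": 60},
  {"travel": [-8,-32,0],"roll": 0.04,"jaw": 60},
  {"travel": [-8,-32,0],"roll": 0,"jaw": 60},
  {"travel": [-8,-32,0],"roll": 0,"jaw": 60},
  {"travel": [-8,-32,0],"roll": 0,"jaw": 60},
  {"travel": [-8,-32,0],"roll": 0,"jaw": 60},
  {"travel": [-8,-32,0],"roll": 0,"jaw": 60},
  {"travel": [-8,-32,0],"roll": 0,"jaw": 60},
  {"travel": [-15,-25,0],"roll": 0,"jaw": 60},
  {"travel": [-20,-10,0],"roll": 0,"jaw": 60},
])

```text
clock: 17.42
tool_pos: [0.4735, 0.0457, 0.1758]
ee_rot: [-0.0, 0.135, 0.991, -0.0]
ft_force: [0.2, -0.3, 0.6]
opening: 0.654
finger_force: 0.0
```

```bash
python3 - <<'E'
from h import *
plan((.547,.0255,.175),-.27)
E
```

```text
t 17.42 pos [0.4735 0.0457 0.1758] roll -0.001 travel [-76.2   0.2   0.8]
```

Request:
drive_tool([
  {"travel": [-20,0,0],"roll": 0,"jaw": 60},
  {"travel": [-30,0,0],"roll": 0,"jaw": 60},
  {"travel": [-20,0,5],"roll": 0,"jaw": 60},
  {"travel": [-6,0,20],"roll": 0,"jaw": 60},
  {"travel": [0,0,20],"roll": 0,"jaw": 60},
  {"travel": [0,0,10],"roll": 0,"jaw": 60},
  {"travel": [0,0,0],"roll": 0,"jaw": 60},
  {"travel": [0,0,0],"roll": 0,"jaw": 60},
  {"travel": [0,0,0],"roll": 0,"jaw": 60},
  {"travel": [0,0,0],"roll": 0,"jaw": 60},
])

```text
clock: 18.25
tool_pos: [0.5485, 0.028, 0.1221]
ee_rot: [0.001, 0.134, 0.991, 0.0]
ft_force: [0.3, -0.2, 0.2]
opening: 0.659
finger_force: 0.0
```

```bash
python3 - <<'E'
from h import *
im=wshot('w8.png'); 
hsv=cv2.cvtColor(np.ascontiguousarray(im),cv2.COLOR_RGB2HSV)
m=(((hsv[...,0]<8)|(hsv[...,0]>172))&(hsv[...,1]>150)&(hsv[...,2]>150)).astype(np.uint8)
n,l,s,c=cv2.connectedComponentsWithStats(m)
i=1+np.argmax(s[1:,4]); print(s[i],c[i]); ys,xs=np.where(l==i)
q=cv2.minAreaRect(np.c_[xs,ys].astype(np.float32)); b=cv2.boxPoints(q); print(q,plane('wrist',b,.093).round(4).tolist(),plane('wrist',[q[0]],.093))
plan((.547,.0255,.039),-.27)
cv2.imwrite('pics/c8.png',im[60:460,120:520,::-1])
E
```

```text
[288 313   5   2   6] [290.33333333 313.83333333]
((290.11767578125, 313.9705810546875), (0.9701424241065979, 4.123105525970459), 75.96376037597656) [[0.5641, 0.0068], [0.5641, 0.0091], [0.5647, 0.0091], [0.5647, 0.0068]] [[0.5644017  0.00794855]]
t 18.3 pos [0.5484 0.028  0.122 ] roll 0.0 travel [ 0.8 -2.9 83. ]
```

View pics/c8.png

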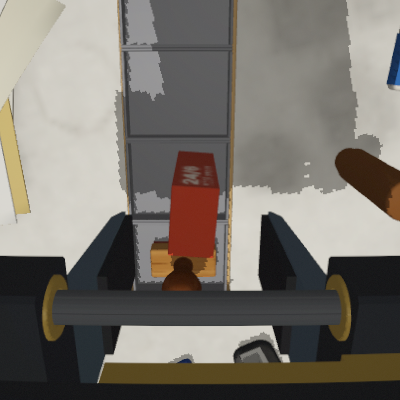

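The carton's top face has corners at about (293,247), (338,247), (335,315) and (288,316) in the full wrist picture, and it sits between the fingers.

```bash
python3 - <<'E'
from h import *
useW('w8.png')
P=plane('wrist',[(293,247),(338,247),(335,315),(288,316)],.093); print(P.round(4).tolist(),P.mean(0)); l=P[2]+P[3]-P[0]-P[1]; yaw=np.arctan2(l[1],l[0]); print(yaw)
plan((*P.mean(0),.039),yaw)
E
```

```text
[[0.5269, 0.0207], [0.5333, 0.0438], [0.5717, 0.0321], [0.5653, 0.0064]] [0.54931348 0.02575744]
-0.3260083865283457
t 18.3 pos [0.5484 0.028  0.122 ] roll 0.056 travel [-1.5 -1.9 83. ]
```

Request:
drive_tool([
  {"travel": [0,-2,8],"roll": 0.03,"jaw": 60},
  {"travel": [0,0,18],"roll": 0,"jaw": 60},
  {"travel": [0,0,20],"roll": 0,"jaw": 60},
  {"travel": [0,0,20],"roll": 0,"jaw": 60},
  {"travel": [0,0,12],"roll": 0,"jaw": 60},
  {"travel": [0,0,5],"roll": 0,"jaw": 60},
  {"travel": [0,0,0],"roll": 0,"jaw": 48},
  {"travel": [0,0,0],"roll": 0,"jaw": 38},
  {"travel": [0,0,0],"roll": 0,"jaw": 28},
  {"travel": [0,0,0],"roll": 0,"jaw": 20},
], force=12)

```text
clock: 19.13
tool_pos: [0.548, 0.026, 0.0389]
ee_rot: [0.001, 0.149, 0.989, 0.0]
ft_force: [-0.6, 0.0, 0.7]
opening: 0.396
finger_force: 0.0
```

Request:
drive_tool([
  {"travel": [0,0,0],"roll": 0,"jaw": 16},
  {"travel": [0,0,0],"roll": 0,"jaw": 16},
  {"travel": [0,0,0],"roll": 0,"jaw": 16},
  {"travel": [0,0,0],"roll": 0,"jaw": 16},
  {"travel": [0,0,0],"roll": 0,"jaw": 16},
  {"travel": [0,0,-5],"roll": 0,"jaw": 16},
  {"travel": [0,0,-20],"roll": 0,"jaw": 16},
  {"travel": [0,0,-30],"roll": 0,"jaw": 16},
  {"travel": [0,0,-35],"roll": 0,"jaw": 16},
  {"travel": [0,0,-30],"roll": 0,"jaw": 16},
])

```text
clock: 19.97
tool_pos: [0.5472, 0.026, 0.1599]
ee_rot: [-0.0, 0.149, 0.989, -0.0]
ft_force: [1.0, -0.2, -0.3]
opening: 0.284
finger_force: 12.0
```

```bash
python3 - <<'E'
from h import *
plan((*emp(-.031),.165),-.19)
E
```

```text
t 19.97 pos [0.5472 0.026  0.1599] roll -0.11 travel [143.5 298.4  -5.1]
```

Request:
drive_tool([
  {"travel": [15,5,0],"roll": -0.037,"jaw": 16},
  {"travel": [28,15,0],"roll": -0.037,"jaw": 16},
  {"travel": [28,22,0],"roll": -0.036,"jaw": 16},
  {"travel": [24,28,0],"roll": 0,"jaw": 16},
  {"travel": [18,32,0],"roll": 0,"jaw": 16},
  {"travel": [14,34,0],"roll": 0,"jaw": 16},
  {"travel": [10,36,0],"roll": 0,"jaw": 16},
  {"travel": [6,38,0],"roll": 0,"jaw": 16},
  {"travel": [0,38,0],"roll": 0,"jaw": 16},
  {"travel": [0,30,0],"roll": 0,"jaw": 16},
])

```text
clock: 20.8
tool_pos: [0.4622, 0.3327, 0.158]
ee_rot: [0.0, 0.094, 0.996, 0.0]
ft_force: [0.3, -0.8, -0.9]
opening: 0.284
finger_force: 12.0
```

Request:
drive_tool([
  {"travel": [0,15,0],"roll": 0,"jaw": 16},
  {"travel": [0,5,0],"roll": 0,"jaw": 16},
  {"travel": [0,0,10],"roll": 0,"jaw": 16},
  {"travel": [0,0,20],"roll": 0,"jaw": 16},
  {"travel": [0,0,20],"roll": 0,"jaw": 16},
  {"travel": [0,0,20],"roll": 0,"jaw": 16},
  {"travel": [0,0,10],"roll": 0,"jaw": 16},
  {"travel": [0,0,0],"roll": 0,"jaw": 16},
  {"travel": [0,0,0],"roll": 0,"jaw": 16},
  {"travel": [0,0,0],"roll": 0,"jaw": 16},
])

```text
clock: 21.63
tool_pos: [0.4671, 0.3495, 0.0788]
ee_rot: [0.0, 0.095, 0.995, 0.0]
ft_force: [-0.6, 0.6, -0.5]
opening: 0.288
finger_force: 12.0
```

```bash
python3 - <<'E'
from h import *
im=wshot('w9.png'); cv2.imwrite('pics/c9.png',im[60:460,120:520,::-1])
plan((*emp(-.031),.039),-.19)
E
```

```text
t 21.68 pos [0.4672 0.3497 0.079 ] roll -0.0 travel [ 3.9 -4.4 40. ]
```

View pics/c9.png

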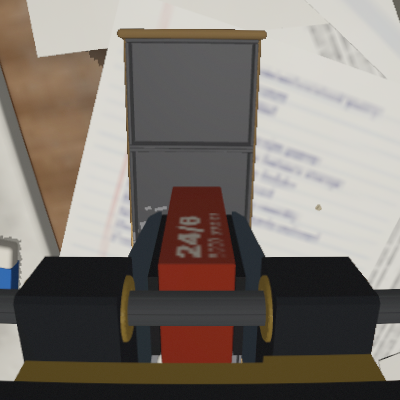

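This view has the carton held upright and square between the pads, with its near face at crop columns 172–222. The near divider is at (251–378,208). That was picture 14 of 14, so from here I check numerically.

```bash
python3 - <<'E'
from h import *
useW('w9.png'); P=plane('wrist',[(251,208),(378,208)],.021); print(P.mean(0),emp(-.062))
E
```

```text
[0.43351952 0.35432814] [0.43211574 0.35200925]
```

Request:
drive_tool([
  {"travel": [3,-2,4],"roll": 0,"jaw": 16},
  {"travel": [2,-2,6],"roll": 0,"jaw": 16},
  {"travel": [0,0,10],"roll": 0,"jaw": 16},
  {"travel": [0,0,10],"roll": 0,"jaw": 16},
  {"travel": [0,0,6],"roll": 0,"jaw": 16},
  {"travel": [0,0,3],"roll": 0,"jaw": 16},
  {"travel": [0,0,1],"roll": 0,"jaw": 16},
  {"travel": [0,0,0],"roll": 0,"jaw": 16},
  {"travel": [0,0,0],"roll": 0,"jaw": 16},
  {"travel": [0,0,0],"roll": 0,"jaw": 16},
])

```text
clock: 22.52
tool_pos: [0.4609, 0.3467, 0.0377]
ee_rot: [-0.0, 0.095, 0.996, -0.0]
ft_force: [-0.4, -0.1, -0.8]
opening: 0.285
finger_force: 12.0
```

Request:
drive_tool([
  {"travel": [0,0,0],"roll": 0,"jaw": 27},
  {"travel": [0,0,0],"roll": 0,"jaw": 32},
  {"travel": [0,0,0],"roll": 0,"jaw": 40},
  {"travel": [0,0,0],"roll": 0,"jaw": 50},
  {"travel": [0,0,0],"roll": 0,"jaw": 58},
  {"travel": [0,0,0],"roll": 0,"jaw": 58},
  {"travel": [0,0,-6],"roll": 0,"jaw": 58},
  {"travel": [0,0,-20],"roll": 0,"jaw": 58},
  {"travel": [0,0,-30],"roll": 0,"jaw": 58},
  {"travel": [0,0,-35],"roll": 0,"jaw": 58},
])

```text
clock: 23.35
tool_pos: [0.46, 0.346, 0.1291]
ee_rot: [-0.001, 0.095, 0.995, -0.001]
ft_force: [0.4, -0.4, 0.1]
opening: 0.636
finger_force: 0.0
```

Request:
drive_tool([
  {"travel": [0,0,-30],"roll": 0,"jaw": 60},
  {"travel": [0,-15,-15],"roll": 0.04,"jaw": 60},
  {"travel": [-5,-30,0],"roll": 0.04,"jaw": 60},
  {"travel": [-8,-34,0],"roll": 0,"jaw": 60},
  {"travel": [-8,-36,0],"roll": 0,"jaw": 60},
  {"travel": [-8,-36,0],"roll": 0,"jaw": 60},
  {"travel": [-8,-36,0],"roll": 0,"jaw": 60},
  {"travel": [-8,-36,0],"roll": 0,"jaw": 60},
  {"travel": [-12,-30,0],"roll": 0,"jaw": 60},
  {"travel": [-20,-20,0],"roll": 0,"jaw": 60},
])

```text
clock: 24.18
tool_pos: [0.4631, 0.0605, 0.1743]
ee_rot: [-0.0, 0.135, 0.991, -0.0]
ft_force: [0.6, 0.4, -0.2]
opening: 0.658
finger_force: 0.0
```

```bash
python3 - <<'E'
from h import *
plan((.56,.01,.175),-.27)
# stamp knob / foot from top0, dark-brown & tan masks
shot('top','t10.png'); im=cv2.imread('pics/top0.png'); hsv=cv2.cvtColor(im,cv2.COLOR_BGR2HSV)
x0,y0=322,213
r=hsv[y0:y0+20,x0:x0+26]
knob=((r[...,0]<20)&(r[...,1]>90)&(r[...,2]<85)).astype(np.uint8)
foot=((r[...,0]<22)&(r[...,1]>100)&(r[...,2]>=85)).astype(np.uint8)
for n,m,z in(('knob',knob,.055),('foot',foot,.026)):
    k,l,s,c=cv2.connectedComponentsWithStats(m)
    for i in range(1,k):
        if s[i,4]>8: print(n,s[i],plane('top',[c[i]+[x0,y0]],z).round(4))
E
```

```text
t 24.18 pos [0.4631 0.0605 0.1743] roll -0.0 travel [-106.8  -22.8   -0.8]
knob [ 6  4 13 12 99] [[0.6025 0.0026]]
foot [ 3  5  6  8 32] [[0.6092 0.0195]]
foot [15  8  8  9 40] [[ 0.599  -0.0156]]
```

```bash
python3 - <<'E'
from h import *
useW('w8.png'); print(plane('wrist',[(302,336)],.065))
plan((.604,.0015,.12),-.27)
E
```

```text
[[0.59534806 0.00496213]]
t 24.23 pos [0.4666 0.0583 0.1749] roll -0.001 travel [-147.5  -18.1   55.2]
```

Request:
drive_tool([
  {"travel": [-15,-4,0],"roll": 0,"jaw": 60},
  {"travel": [-25,-5,0],"roll": 0,"jaw": 60},
  {"travel": [-30,-5,0],"roll": 0,"jaw": 60},
  {"travel": [-30,-4,0],"roll": 0,"jaw": 60},
  {"travel": [-27,0,10],"roll": 0,"jaw": 60},
  {"travel": [-15,0,20],"roll": 0,"jaw": 60},
  {"travel": [-5,0,20],"roll": 0,"jaw": 60},
  {"travel": [0,0,5],"roll": 0,"jaw": 60},
  {"travel": [0,0,0],"roll": 0,"jaw": 60},
  {"travel": [0,0,0],"roll": 0,"jaw": 60},
])

```text
clock: 25.07
tool_pos: [0.6014, 0.0066, 0.1193]
ee_rot: [-0.0, 0.134, 0.991, -0.0]
ft_force: [1.2, -0.0, 0.8]
opening: 0.653
finger_force: 0.0
```

```bash
python3 - <<'E'
from h import *
plan((.604,.0015,.039),-.27)
im=wshot('w10.png'); hsv=cv2.cvtColor(np.ascontiguousarray(im),cv2.COLOR_RGB2HSV)
def comps(m,t):
    k,l,s,c=cv2.connectedComponentsWithStats(m.astype(np.uint8))
    for i in range(1,k):
        if s[i,4]>60: print(t,s[i],c[i].round(1))
m=(hsv[...,0]<22)&(hsv[...,1]>110); R=np.zeros_like(m); R[180:400,240:400]=1
for v0,v1,t in((0,110,'dark'),(110,256,'light')): comps(m&R&(hsv[...,2]>=v0)&(hsv[...,2]<v1),t)
print(hsv[260:345:10,300:341:10,:].tolist())
# predicted
for P in[(.604,.0015,.076),(.604,.0015,.058),(.604,.0015,.026)]: print(proj('wrist',P))
E
```

```text
t 25.07 pos [0.6014 0.0066 0.1193] roll 0.001 travel [-3.9 -4.2 80.3]
dark [ 277  234   70   61 2627] [310.5 261.1]
light [252 180   4  60  65] [253.1 209.1]
light [359 180   4  71 116] [360.7 214.3]
light [277 239  69   8 387] [309.9 241.8]
light [331 251  15  18 176] [338.7 261.1]
light [253 291 109   6 504] [303.6 293.6]
[[[10, 194, 46], [11, 197, 48], [11, 197, 48], [15, 176, 106], [15, 174, 110]], [[12, 201, 57], [11, 195, 64], [10, 196, 60], [10, 181, 48], [9, 18, 141]], [[11, 185, 66], [11, 189, 66], [10, 193, 66], [8, 116, 55], [135, 6, 88]], [[11, 212, 54], [11, 232, 55], [10, 192, 57], [15, 47, 109], [14, 45, 107]], [[20, 16, 195], [23, 16, 194], [21, 17, 192], [24, 13, 200], [25, 13, 209]], [[22, 15, 193], [24, 13, 192], [23, 15, 200], [23, 15, 207], [25, 13, 209]], [[22, 14, 200], [23, 15, 206], [20, 15, 208], [22, 13, 208], [22, 13, 209]], [[22, 14, 207], [22, 13, 208], [23, 15, 207], [22, 13, 210], [22, 13, 211]], [[22, 13, 210], [22, 13, 210], [23, 15, 211], [22, 13, 209], [23, 16, 210]]]
[[309.81217244 276.6926207 ]]
[[310.2734027  265.88106798]]
[[310.95334879 249.96356406]]
```

```bash
python3 - <<'E'
from h import *
im=useW('w10.png'); hsv=cv2.cvtColor(np.ascontiguousarray(im),cv2.COLOR_RGB2HSV)
m=(hsv[...,0]<14)&(hsv[...,1]>170)&(hsv[...,2]<100); R=np.zeros_like(m); R[225:310,270:350]=1
m=cv2.morphologyEx((m&R).astype(np.uint8),cv2.MORPH_OPEN,np.ones((3,3)))
for y in range(234,304,5):
    xs=np.where(m[y])[0]; print(y,(xs.min(),xs.max(),len(xs)) if len(xs) else '')
for z,yy in((.058,0),):
    for dx in(-.014,0,.014): print(proj('wrist',(.604+dx,.0015-.27*dx,.058)))
E
```

```text
234 
239 
244 
249 (np.int64(304), np.int64(318), 15)
254 (np.int64(302), np.int64(321), 20)
259 (np.int64(295), np.int64(326), 32)
264 (np.int64(292), np.int64(330), 39)
269 (np.int64(290), np.int64(330), 41)
274 (np.int64(290), np.int64(330), 41)
279 (np.int64(291), np.int64(329), 39)
284 (np.int64(294), np.int64(327), 34)
289 (np.int64(298), np.int64(323), 26)
294 (np.int64(307), np.int64(314), 8)
299 
[[310.03438644 243.76259081]]
[[310.2734027  265.88106798]]
[[310.50642003 287.2205143 ]]
```

```bash
python3 - <<'E'
from h import *
useW('w10.png'); p=plane('wrist',[(310.2,273.5)],.062)[0]; print(p); plan((*p,.040),-.27)
# foot near edge 234..: top-face near corners z=.026
print(plane('wrist',[(278,240),(346,243)],.026), plane('wrist',[(311.5,237)],.018))
E
```

```text
[6.07408813e-01 5.57004839e-04]
t 25.12 pos [0.6017 0.0065 0.1199] roll 0.001 travel [-7.  -4.2 79.9]
[[ 0.59082753 -0.01871971]
 [ 0.60558717  0.02653369]] [[0.59717412 0.00371008]]
```

Request:
drive_tool([
  {"travel": [-6,-4,5],"roll": 0.005,"jaw": 60},
  {"travel": [0,0,18],"roll": 0,"jaw": 60},
  {"travel": [0,0,20],"roll": 0,"jaw": 60},
  {"travel": [0,0,20],"roll": 0,"jaw": 60},
  {"travel": [0,0,12],"roll": 0,"jaw": 60},
  {"travel": [0,0,5],"roll": 0,"jaw": 60},
  {"travel": [0,0,0],"roll": 0,"jaw": 48},
  {"travel": [0,0,0],"roll": 0,"jaw": 38},
  {"travel": [0,0,0],"roll": 0,"jaw": 30},
  {"travel": [0,0,0],"roll": 0,"jaw": 20},
], force=15)

```text
clock: 25.95
tool_pos: [0.6071, 0.0006, 0.04]
ee_rot: [0.001, 0.137, 0.991, 0.0]
ft_force: [0.5, -1.0, 1.7]
opening: 0.397
finger_force: 0.0
```

Request:
drive_tool([
  {"travel": [0,0,0],"roll": 0,"jaw": 16},
  {"travel": [0,0,0],"roll": 0,"jaw": 16},
  {"travel": [0,0,0],"roll": 0,"jaw": 16},
  {"travel": [0,0,0],"roll": 0,"jaw": 16},
  {"travel": [0,0,0],"roll": 0,"jaw": 16},
  {"travel": [0,0,-5],"roll": 0,"jaw": 16},
  {"travel": [0,0,-20],"roll": 0,"jaw": 16},
  {"travel": [0,0,-30],"roll": 0,"jaw": 16},
  {"travel": [0,0,-35],"roll": 0,"jaw": 16},
  {"travel": [0,0,-25],"roll": 0,"jaw": 16},
])

```text
clock: 26.78
tool_pos: [0.6065, 0.0006, 0.1564]
ee_rot: [0.0, 0.137, 0.991, -0.0]
ft_force: [1.2, 0.3, -0.1]
opening: 0.278
finger_force: 15.0
```

```bash
python3 - <<'E'
from h import *
plan((*emp(-.093),.155),-.19)
im=wshot('w11.png'); hsv=cv2.cvtColor(np.ascontiguousarray(im),cv2.COLOR_RGB2HSV)
m=(hsv[...,0]<22)&(hsv[...,1]>110); m[:,:230]=0; m[:,410:]=0;m[410:]=0
k,l,s,c=cv2.connectedComponentsWithStats(m.astype(np.uint8)); print([(s[i].tolist(),c[i].round(1).tolist()) for i in range(1,k) if s[i,4]>200])
E
```

```text
t 26.78 pos [6.065e-01 6.000e-04 1.564e-01] roll -0.085 travel [268.6 312.2   1.2]
[([360, 0, 7, 235, 347], [363.5, 108.6]), ([265, 255, 101, 96, 5523], [316.2, 302.6]), ([241, 335, 15, 68, 578], [247.1, 369.1]), ([377, 335, 15, 68, 569], [385.5, 368.3])]
```

Request:
drive_tool([
  {"travel": [15,0,0],"roll": -0.043,"jaw": 16},
  {"travel": [28,8,0],"roll": -0.042,"jaw": 16},
  {"travel": [30,15,0],"roll": 0,"jaw": 16},
  {"travel": [28,22,0],"roll": 0,"jaw": 16},
  {"travel": [26,27,0],"roll": 0,"jaw": 16},
  {"travel": [24,30,0],"roll": 0,"jaw": 16},
  {"travel": [22,32,0],"roll": 0,"jaw": 16},
  {"travel": [20,33,0],"roll": 0,"jaw": 16},
  {"travel": [20,33,0],"roll": 0,"jaw": 16},
  {"travel": [20,33,0],"roll": 0,"jaw": 16},
])

```text
clock: 27.67
tool_pos: [0.4211, 0.2772, 0.154]
ee_rot: [0.0, 0.095, 0.995, -0.0]
ft_force: [1.2, -0.5, -0.2]
opening: 0.281
finger_force: 15.0
```

```bash
python3 - <<'E'
from h import *
plan((*emp(-.093),.08),-.19)
useW('w11.png'); V=np.linalg.inv(np.array(W['m']['view'])) 
# tool pose of that picture -> foot near bottom/top edges predicted (tool coords mm)
H=np.array(_cm('wrist')['hand_eye']); T=V@np.linalg.inv(H)
for q in[(.0135,.025,.032),(.0135,-.025,.032),(.0135,0,.014)]: print(proj('wrist',(T@[*q,1])[:3]))
E
```

```text
t 27.67 pos [0.4211 0.2772 0.154 ] roll 0.0 travel [34.4 75.6 74. ]Traceback (most recent call last):
  File "<stdin>", line 5, in <module>
NameError: name '_cm' is not defined
```

Request:
drive_tool([
  {"travel": [13,30,0],"roll": 0,"jaw": 16},
  {"travel": [12,27,0],"roll": 0,"jaw": 16},
  {"travel": [7,14,0],"roll": 0,"jaw": 16},
  {"travel": [0,0,12],"roll": 0,"jaw": 16},
  {"travel": [0,0,20],"roll": 0,"jaw": 16},
  {"travel": [0,0,20],"roll": 0,"jaw": 16},
  {"travel": [0,0,15],"roll": 0,"jaw": 16},
  {"travel": [0,0,0],"roll": 0,"jaw": 16},
  {"travel": [0,0,0],"roll": 0,"jaw": 16},
  {"travel": [0,0,0],"roll": 0,"jaw": 16},
])

```text
clock: 28.5
tool_pos: [0.4047, 0.3513, 0.0874]
ee_rot: [0.0, 0.095, 0.995, 0.0]
ft_force: [0.4, 0.1, -0.5]
opening: 0.281
finger_force: 15.0
```

```bash
python3 - <<'E'
from h import *
import h
plan((*emp(-.093),.039),-.19)
useW('w11.png'); V=np.linalg.inv(np.array(W['m']['view'])) 
H=np.array(h._cm('wrist')['hand_eye']); T=V@np.linalg.inv(H)
for q in[(.0135,.025,.032),(.0135,-.025,.032),(.0135,0,.014)]: print(proj('wrist',(T@[*q,1])[:3]))
E
```

```text
t 28.5 pos [0.4047 0.3513 0.0874] roll -0.0 travel [ 4.2  5.9 48.4]
[[363.35398195 254.87289918]]
[[271.17814188 254.8735501 ]]
[[317.34746738 266.5809636 ]]
```

Request:
drive_tool([
  {"travel": [2,3,4],"roll": 0,"jaw": 16},
  {"travel": [2,3,8],"roll": 0,"jaw": 16},
  {"travel": [0,0,12],"roll": 0,"jaw": 16},
  {"travel": [0,0,10],"roll": 0,"jaw": 16},
  {"travel": [0,0,7],"roll": 0,"jaw": 16},
  {"travel": [0,0,4],"roll": 0,"jaw": 16},
  {"travel": [0,0,1],"roll": 0,"jaw": 16},
  {"travel": [0,0,0],"roll": 0,"jaw": 16},
  {"travel": [0,0,0],"roll": 0,"jaw": 16},
  {"travel": [0,0,0],"roll": 0,"jaw": 16},
])

```text
clock: 29.33
tool_pos: [0.4018, 0.3583, 0.0413]
ee_rot: [0.0, 0.095, 0.995, 0.0]
ft_force: [0.3, -0.7, -1.4]
opening: 0.28
finger_force: 15.0
```

```bash
python3 - <<'E'
from h import *
plan((*emp(-.093),.0395),-.19)
E
```

```text
t 29.33 pos [0.4018 0.3583 0.0413] roll 0.0 travel [ 0.  -0.5  1.8]
```

Request:
drive_tool([
  {"travel": [0,0,1],"roll": 0,"jaw": 16},
  {"travel": [0,0,0.5],"roll": 0,"jaw": 16},
  {"travel": [0,0,0],"roll": 0,"jaw": 16},
  {"travel": [0,0,0],"roll": 0,"jaw": 26},
  {"travel": [0,0,0],"roll": 0,"jaw": 32},
  {"travel": [0,0,0],"roll": 0,"jaw": 40},
  {"travel": [0,0,0],"roll": 0,"jaw": 50},
  {"travel": [0,0,0],"roll": 0,"jaw": 58},
  {"travel": [0,0,0],"roll": 0,"jaw": 58},
  {"travel": [0,0,0],"roll": 0,"jaw": 58},
])

```text
clock: 30.17
tool_pos: [0.4015, 0.3582, 0.0394]
ee_rot: [0.0, 0.095, 0.996, -0.0]
ft_force: [0.4, 0.4, -0.2]
opening: 0.633
finger_force: 0.0
```

Request:
drive_tool([
  {"travel": [0,0,-6],"roll": 0,"jaw": 58},
  {"travel": [0,0,-20],"roll": 0,"jaw": 58},
  {"travel": [0,0,-30],"roll": 0,"jaw": 58},
  {"travel": [0,0,-30],"roll": 0,"jaw": 58},
  {"travel": [0,0,-30],"roll": 0,"jaw": 58},
  {"travel": [0,0,-30],"roll": 0,"jaw": 58},
  {"travel": [0,0,-30],"roll": 0,"jaw": 58},
  {"travel": [0,0,-30],"roll": 0,"jaw": 58},
  {"travel": [0,0,-10],"roll": 0,"jaw": 58},
  {"travel": [0,0,0],"roll": 0,"jaw": 58},
])

```text
clock: 31.0
tool_pos: [0.4025, 0.359, 0.2585]
ee_rot: [0.002, 0.095, 0.995, 0.002]
ft_force: [1.3, -0.4, -0.1]
opening: 0.635
finger_force: 0.0
```

Request:
drive_tool([
  {"travel": [0,-25,0],"roll": 0,"jaw": 58},
  {"travel": [0,-33,0],"roll": 0,"jaw": 58},
  {"travel": [0,-35,0],"roll": 0,"jaw": 58},
  {"travel": [-5,-35,0],"roll": 0,"jaw": 58},
  {"travel": [-10,-35,0],"roll": 0,"jaw": 58},
  {"travel": [-10,-35,0],"roll": 0,"jaw": 58},
  {"travel": [-10,-35,0],"roll": 0,"jaw": 58},
  {"travel": [-10,-35,0],"roll": 0,"jaw": 58},
  {"travel": [-5,-20,0],"roll": 0,"jaw": 58},
  {"travel": [0,0,0],"roll": 0,"jaw": 58},
])

```text
clock: 31.83
tool_pos: [0.3956, 0.063, 0.2541]
ee_rot: [-0.001, 0.096, 0.995, -0.0]
ft_force: [0.6, 0.0, -0.3]
opening: 0.635
finger_force: 0.0
```

```bash
python3 - <<'E'
from h import *
t=shot('top','tF.png'); s=shot('scene','sF.png'); print(telemetry.sense()['tool_pos'])
def find(n,im,cond,xyz,r,name):
    hsv=cv2.cvtColor(np.ascontiguousarray(im),cv2.COLOR_RGB2HSV).astype(int); h,sa,v=hsv[...,0],hsv[...,1],hsv[...,2]
    m=cond(h,sa,v).astype(np.uint8); c0=proj(n,xyz)[0]; M=np.zeros_like(m); cv2.circle(M,tuple(int(x) for x in c0.round()),r,1,-1); m&=M
    k,l,st,c=cv2.connectedComponentsWithStats(m)
    if k<2: print(n,name,'none',c0);return
    i=1+np.argmax(st[1:,4]); print(n,name,st[i].tolist(),c[i].round(1),'pred',c0.round(1),'d_mm',((plane(n,[c[i]],xyz[2])-xyz[:2])*1000).round(1))
white=lambda h,s,v:(s<50)&(v>165)
red=lambda h,s,v:((h<8)|(h>172))&(s>140)&(v>100)
dk=lambda h,s,v:(h<20)&(s>90)&(v<85)
tan=lambda h,s,v:(h<22)&(s>100)&(v>=85)
for n,im in(('top',t),('scene',s)):
    find(n,im,white,(*emp(.093),.083),9,'bottle'); find(n,im,white,(*emp(.031),.098),8,'glue')
    find(n,im,red,(*emp(-.031),.093),14,'carton'); find(n,im,dk,(*emp(-.093),.062),10,'knob'); find(n,im,tan,(*emp(-.093),.026),10,'foot')
E
```

```text
[0.39574223 0.0654266  0.25434158]
top bottle [200, 224, 14, 13, 140] [206.6 229.8] pred [205.8 229.8] d_mm [[-0.3 -2. ]]
top glue [197, 251, 9, 9, 69] [201. 255.] pred [199.4 253.8] d_mm [[-2.9 -3.9]]
top carton [189, 272, 13, 17, 177] [195.3 280. ] pred [194.9 278.8] d_mm [[-2.8 -1. ]]
top knob [188, 299, 12, 10, 89] [193.8 304.1] pred [193.1 303.5] d_mm [[-1.3 -1.7]]
top foot [198, 300, 9, 10, 68] [202.5 304.4] pred [196.7 303.1] d_mm [[ -3.4 -14.9]]
scene bottle [255, 141, 19, 15, 192] [263.8 148.2] pred [263.6 149.7] d_mm [[3.2 5.5]]
scene glue none [238.76298548 150.05652088]
scene carton none [214.26840566 156.93162872]
scene knob [187, 167, 10, 16, 116] [191.6 173.9] pred [191.3 172.2] d_mm [[-1.9 -6.7]]
scene foot [188, 177, 13, 14, 79] [194.6 185.4] pred [194.  183.3] d_mm [[-1.5 -8.3]]
```

```bash
python3 -c "
from h import *
print(sign_off())"
```

```text
the job is handed in; nothing more can be done
None
```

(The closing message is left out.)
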